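# Clear a jammed pedal bin and let its lid down softly

### The job

A broken bamboo stirring paddle is caught under the lid of the little steel pedal bin on the coffee bar, so the lid will not shut. With the fingertips press the bin's pedal right down so that the lid swings wide open and the paddle drops inside, then ease the pedal up slowly so that the lid comes down softly and shuts without slamming. Work the pedal only: grip nothing, leave the lid and the paddle untouched, and do not disturb the jug, mug and tamper standing about.

Things in the scene. Friction and masses are not known exactly. Their poses are not given: they have to be found in the camera images.
- bin: Upright round brushed-steel pedal bin with a black base, fixed to the counter: shell 156 mm across (radius 78), rim 230 mm above the counter, wall 3 mm, inner floor 55 mm above the counter, otherwise empty. Origin: centre of its underside, on the counter. Its own -x axis points from the bin to the pedal side (front); the lid hinge is on the +x side (back), 100 mm from the bin's centre at rim height.
- pedal_pad (a point): Middle of the upper face of the black foot pedal at the bin's base, a flat pad 52 mm wide (tangential) and 34 mm long (radial), 6 mm thick, 52 mm out from the shell wall, on a flat steel arm 22 mm wide. The pad's top is about 41 mm above the counter when released, about 40 mm at the start, and about 14 mm when right down; it moves almost straight up and down. The point moves with the pedal.
- pedal (a joint): Pedal angle in rad: 0 released (fully up), 0.25 right down at its stop (27 mm of travel at the pad, whose middle is 110 mm from the pedal's pivot). Pressing takes about 5 to 9 N at the pad at first, falling to about 1 N as the lid comes to wide open; there is no catch: the lid's weight pushes the pedal back up when it is let go.
- lid_angle (a joint): Lid angle in rad: 0 shut on the rim, 1.25 wide open (pedal right down). A rod links it to the pedal: lid angle = 5 x pedal angle. It starts near 0.05, propped on the paddle; let go, it falls shut and slams.
- lid: The round domed steel lid, 176 mm across (10 mm wider than the shell all round), 20 mm high. Origin: middle of its hinge line at the back of the bin; own -x runs from the hinge to the lid's front edge, 188 mm away. It swings up and back, away from the pedal side.
- paddle: Loose broken bamboo stirring paddle, 130 mm long, 14 g: handle 14 mm wide and 8 mm thick, blade 30 mm wide and 7 mm thick. Origin near its middle; own -x runs along the handle. At the start it lies over the bin's rim about 40 degrees round from the pedal (anticlockwise seen from above), the handle's end sticking out level about 30 mm at lid height, the blade inside. As soon as the lid lifts off it, it tips inwards and drops into the bin by itself.
- jug: Loose open steel milk jug, 86 mm across, 95 mm high, with a wire handle on its own +y side. Origin: centre of its underside. A bystander.
- mug: Loose white ceramic mug, 80 mm across, 88 mm high, with a handle on its own +y side. Origin: centre of its underside. A bystander.
- tamper: Loose dark steel coffee tamper, foot 58 mm across, 84 mm high. Origin: centre of its underside. A bystander.

How it is judged:
On the way:
1. the fingers hold the pedal down, the lid is wide open and the paddle has dropped into the bin (value of joint lid_angle above 1 rad and contact force between the fingers and bin above 1 N and z of paddle in the frame of bin below 0.17 m and horizontal distance between paddle and bin below 0.078 m), for 0.2 s.
At the end, for the whole second after the job is handed in: The lid is shut on the rim (lid angle under 0.03 rad) with the paddle lying at rest inside the bin (its middle at least 60 mm below the rim and within the shell), after the lid had stood wide open (over 1.0 rad) (value of joint lid_angle below 0.03 rad and z of paddle in the frame of bin below 0.17 m and horizontal distance between paddle and bin below 0.078 m and linear speed of paddle below 0.05 m/s); the robot touches nothing.
It fails at once if the lid slams: it closes faster than 2.5 rad/s within its last 0.4 rad (value of joint lid_angle below 0.4 rad and velocity of joint lid_angle below -2.5 rad/s).
It fails at once if the robot touches the lid (contact force between any of the fingers, the arm and lid above 0.5 N).
It fails at once if the robot touches, pushes or carries the paddle (contact force between any of the fingers, the arm and paddle above 0.3 N).
It fails at once if the jug, mug or tamper is shifted by more than 15 mm or lifted (distance of any of jug, mug, tamper from where it was at the start of the episode above 0.015 m).
It also fails if it takes over 48 s, if anything falls off the work surface, if the arm or the gripper's body presses on something with over 40 N, if the wrist force passes 120 N, or if a joint passes its speed limit or range.

### The arm

A 6-joint arm with a two-finger parallel gripper is mounted at the origin on the work surface. World frame = base frame: x ahead of the robot, y to its left, z up, the work surface at z = 0. Lengths are in m, angles in rad, forces in N, time in s.
With the tool pointing down it reaches from about 0.325 to 0.775 m from the base axis. Payload 5.5 kg.
Tool frame: the origin (TCP) lies at the very end of the fingers, on their centre line; the grasp point (between the pads) lies 19 mm behind it; z points along the fingers, x is the direction in which the jaws open and shut, and the axes are right-handed (so a half turn about z gives the same grasp; the last joint's range is limited). The gripper opens to 85 mm and grips with 20 to 120 N. Pads are 22 mm wide; open, the fingers measure 114 mm over their backs; the gripper's body (76 mm by 85 mm) begins 54 mm behind the grasp point. The pads swing forward as they close: fully open they stand 13 mm farther back than shut.
Start: joints at [1.16, 0.091, 1.231, -0, 1.82, -0.057], TCP at [0.208, 0.563, 0.231] pointing down, gripper open.
Joint ranges: [-2.87, 2.87], [-0.86, 2.18], [0.17, 2.46], [-1.51, 4.65], [0.06, 2.69], [-2.65, 2.65]. Speed limits (rad/s): [2.57, 2.57, 3.01, 3.14, 3.14, 3.14].

### API

Orientations are given as a unit quaternion [w, x, y, z].
In Python, from cell import * gives the robot as it stands.
- The arm moves only by the tool send_rows, never from a script. Its argument "commands" is a list that holds one entry, the list of rows, each a list of 5 numbers: the finger opening in m, from 0 to 0.0854, then the shift along the tool's x, y, z in m, then the turn about the tool's z in degrees. A call has 1 to 20 rows; each row is the pose to reach, as a shift and turn from the pose measured when the call began, along the tool's axes at that moment; what a row does not reach only later rows make up. A row lasts 1/10 s, in which the tool goes at most 50 mm and 8.59 degrees, less where a joint would pass 70% of its speed; a pose out of reach is approached as far as the arm can. A call with a gripper value outside its range is refused whole. The fingers move at their own pace and stop on an object; "squeeze" is the grip in N (left out, the last holds). Time passes only in rows, so rows that repeat a pose let the fingers close. It gives the time, the measured TCP pose, the force and the opening at its end, in the units of the state.
- sense(): the state, without advancing time (a new reading comes with each control period).
- get_image(name): name is "scene" or "top" or "wrist"; returns a dict with "frame" (420x560x3 uint8, blue, green, red), "mtx" (3x3 intrinsics, pixels), "R" (3x3) and "t" (3): a world point X has camera coordinates R X + t; the wrist camera has in their place "tool_from_camera" (4x4, takes a point from camera to tool coordinates, whose origin is the TCP and whose axes are the tool frame's). Camera axes: x right, y down, z forward; pixel columns grow to the right and rows downward; lengths in m; the calibration is good to about 2 mm. A picture is of the moment at which its call begins: read the wrist's pose just before it. There is no depth.
- job_done(): hands the job in, once; it reports no verdict.
The state is a dict: "time_s": time; "joint_pos": joint angles; "qvel": joint speeds; "tau": joint torques, N m; "tcp_pos": TCP position; "ee_rot": TCP orientation; "ft_force": force on the tool from outside, world axes, zero at the start; "ft_torque": the same for the moment, N m; "width": opening from 0.0 (shut) to 1.0 (fully open).
Only numpy, scipy, OpenCV 4.12 (cv2) and the standard library are available. Lean on these libraries where they do the work, as an engineer would, in place of code of your own. Each camera call takes 0.05 s, during which the arm holds its last target.

## Working session

There is one attempt and no reset: what is moved stays moved. The work goes in short steps, Python scripts to look and compute and a tool call to move; the robot and the scene stay as the last step left them, time stands still between calls to the robot, and variables do not carry over. Pictures are saved under pics/ and viewed, and the job is handed in when it is done.

Besides the shell and the picture viewer there is one more tool, called after "Emit:" as name(argument=value, ...), one argument or row to a line, values as JSON. send_rows: Moves the arm, as the interface text tells. Its arguments: {"type":"object","properties":{"commands":{"type":"array"},"squeeze":{"type":"number"}},"required":["commands"]}

```bash
mkdir -p pics; ls; python3 - <<'E'
from cell import *
import cv2,numpy as np
s=sense();print(s)
for n in ("scene","top","wrist"):
    im=get_image(n);cv2.imwrite(f"pics/{n}0.png",im["frame"])
    np.savez(f"{n}0.npz",**{k:np.array(v) for k,v in im.items()})
    for k in im:
        if k!="frame":print(n,k,np.round(im[k],4).tolist())
E
```

```text
pics
{'time_s': 0.0, 'joint_pos': array([ 1.16030286e+00,  9.18663844e-02,  1.23190150e+00,  2.40322003e-05,
        1.81979093e+00, -5.66810671e-02]), 'qvel': array([ 1.03032690e-03,  1.73851318e-03,  1.66543579e-03, -2.23324934e-03,
       -3.35077494e-05,  1.02529164e-03]), 'tau': array([-5.14830790e-04, -4.58745432e+01, -4.18015194e+01,  5.53111033e-05,
        1.18601695e-02, -1.90363983e-05]), 'tcp_pos': array([0.20775621, 0.56258095, 0.23013754]), 'ee_rot': array([ 5.05440310e-04,  8.20508909e-01,  5.71632893e-01, -8.43273760e-04]), 'ft_force': array([-0.49939756, -0.04602837,  0.11341298]), 'ft_torque': array([0.02175308, 0.03109946, 0.02732779]), 'width': 0.9955073860671103}
scene mtx [[388.1583, 0.0, 283.994], [0.0, 388.1583, 212.6153], [0.0, 0.0, 1.0]]
scene R [[0.5848, 0.8112, 0.0009], [0.5169, -0.3718, -0.7711], [-0.6252, 0.4514, -0.6367]]
scene t [-0.3496, -0.1454, 1.4417]
top mtx [[379.7814, 0.0, 279.3821], [0.0, 379.7814, 213.3223], [0.0, 0.0, 1.0]]
top R [[-0.009, -0.9995, -0.0297], [-0.9943, 0.0121, -0.1062], [0.1065, 0.0285, -0.9939]]
top t [0.0336, 0.5816, 0.9845]
wrist mtx [[341.9292, 0.0, 282.7076], [0.0, 341.9292, 212.0792], [0.0, 0.0, 1.0]]
wrist tool_from_camera [[1.0, -0.0, 0.0001, -0.0005], [0.0, 0.9574, 0.2886, -0.0733], [-0.0001, -0.2886, 0.9574, -0.1415], [0.0, 0.0, 0.0, 1.0]]
```

View pics/scene0.png

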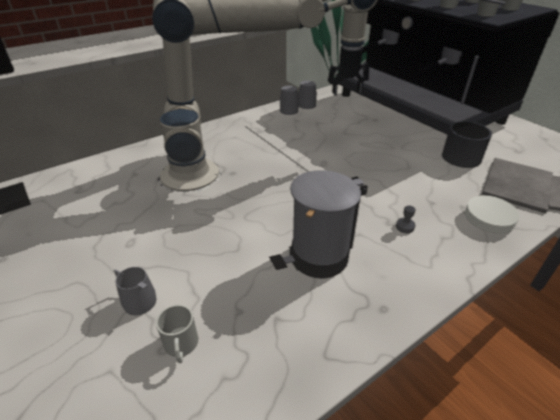

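View pics/top0.png

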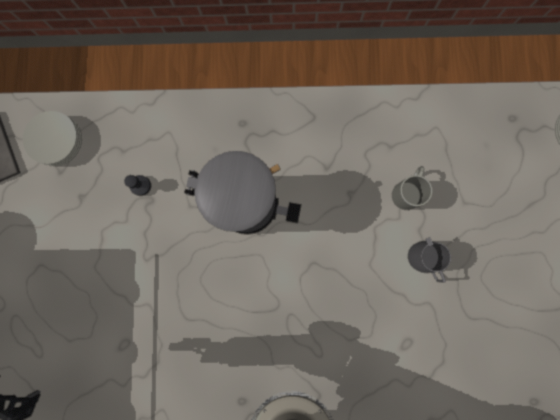

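View pics/wrist0.png

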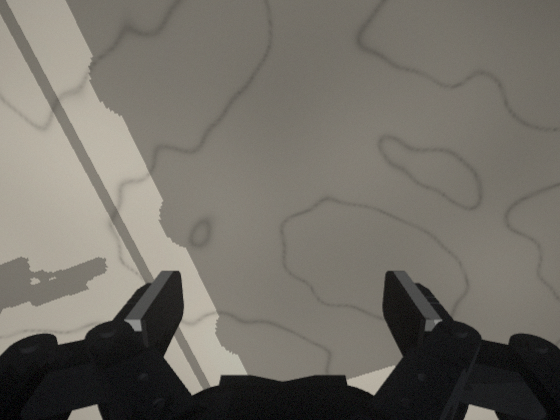

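The top view shows the bin lid at about (235,191), the black pedal pad at (293,212), the hinge at (193,183) and the paddle tip at (276,169). The tamper is at (140,185), the mug at (415,192) and the jug at (428,256). Next I'll measure these positions.

```bash
cat > h.py <<'E'
import numpy as np,cv2
def ray(d,uv,z):
    K,R,t=d["mtx"],d["R"],d["t"]
    v=R.T@np.linalg.inv(K)@np.array([*uv,1.]);c=-R.T@t
    return c+v*(z-c[2])/v[2]
def proj(d,X):
    p=d["mtx"]@(d["R"]@np.array(X)+d["t"]);return p[:2]/p[2]
E
python3 - <<'E'
from h import *
T=np.load("top0.npz");S=np.load("scene0.npz")
def blob(d,x0,y0,x1,y1,th=28):
    g=d["frame"][y0:y1,x0:x1].max(2)
    n,l,st,c=cv2.connectedComponentsWithStats((g<th).astype(np.uint8))
    for i in range(1,n):
        if st[i,4]>15: print(st[i],c[i]+[x0,y0])
print("top");blob(T,280,195,310,230)
blob(T,180,160,205,205)
print("scene");blob(S,260,245,296,275)
o=cv2.resize(T["frame"][150:240,180:320],None,fx=5,fy=5,interpolation=cv2.INTER_NEAREST);cv2.imwrite("pics/t1.png",o)
o=cv2.resize(S["frame"][165:280,255:375],None,fx=5,fy=5,interpolation=cv2.INTER_NEAREST);cv2.imwrite("pics/s1.png",o)
E
```

```text
top
[  7   9  13  18 171] [292.92397661 212.21637427]
[10 12  7  4 16] [193.375 173.375]
scene
```

View pics/t1.png

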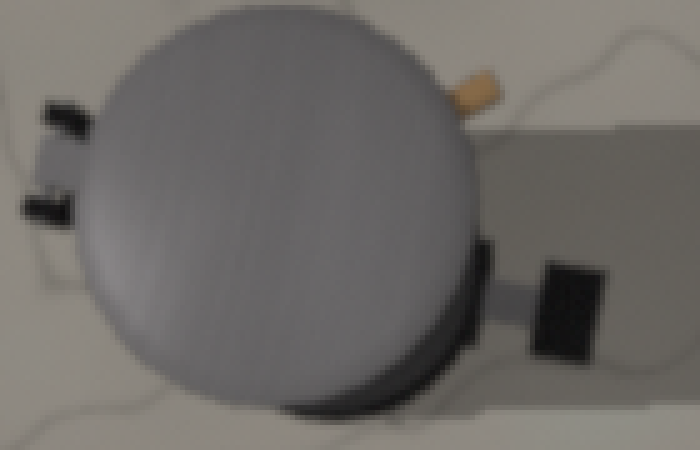

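View pics/s1.png

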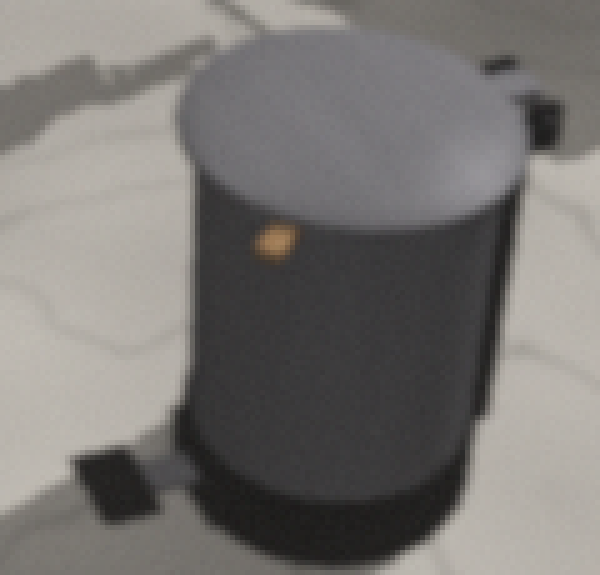

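```bash
python3 - <<'E'
from h import *
from scipy.spatial.transform import Rotation as Ro
T=np.load("top0.npz");S=np.load("scene0.npz")
p=ray(T,(293.2,212.3),.04);p2=ray(S,(278.6,262.4),.04)
c=ray(T,(235.5,191.3),.237)
h=(ray(T,(193.2,173.5),.23)+ray(T,(189.5,192),.23))/2
print("pad",p,p2,"c",c,"hinge",h)
for a,b in((p,c),(c,h),(p,h)):
  d=b-a;print(np.hypot(*d[:2]),np.degrees(np.arctan2(d[1],d[0])))
print("handle tip",ray(T,(278.5,167.5),.235))
for n,uv,z in(("mug",(415,192),.088),("jug",(427,256),.095),("tamp",(133,181),.084)):print(n,ray(T,uv,z))
print(np.round(Ro.from_quat([.820509,.571633,-.000843,.0005054]).as_matrix(),3))
E
```

```text
pad [ 0.58324934 -0.00942094  0.04      ] [ 0.59033544 -0.0124939   0.04      ] c [0.60865305 0.11560072 0.237     ] hinge [0.63011503 0.21342976 0.23      ]
0.1275764970784935 78.51418553315519
0.10015556915260747 77.6263365953997
0.22772532991867345 78.12371449805134
handle tip [0.65981818 0.0226548  0.235     ]
mug [ 0.62558518 -0.31565437  0.088     ]
jug [ 0.46557145 -0.33505683  0.095     ]
tamp [0.66502726 0.40440301 0.084     ]
[[ 0.346  0.938 -0.001]
 [ 0.938 -0.346 -0.002]
 [-0.002 -0.    -1.   ]]
```

```bash
python3 - <<'E'
from h import *
S=np.load("scene0.npz")
f=S["frame"].copy()
o=cv2.resize(f[0:110,250:410],None,fx=5,fy=5,interpolation=cv2.INTER_CUBIC)
for z in (0,.073,.15,.2,.25,.3,.35,.4):
    p=proj(S,(.208,.563,.23+z));q=((p-[250,0])*5).astype(int);print(z,p)
    cv2.circle(o,tuple(map(int,q)),4,(0,0,255),-1)
    for s in(-.05,.05):
        p=proj(S,(.208+.585*s,.563+.811*s,.23+z));q=((p-[250,0])*5).astype(int);cv2.circle(o,tuple(map(int,q)),4,(0,255,0),-1)
cv2.imwrite("pics/s2.png",o)
E
```

```text
0 [346.60456166  96.52259588]
0.073 [348.7430369   76.67686783]
0.15 [351.1614188   54.23351728]
0.2 [352.83008079  38.74780514]
0.25 [354.58305277  22.47966953]
0.3 [356.42689007   5.36827504]
0.35 [358.36884566 -12.65368832]
0.4 [360.41696555 -31.66089005]
```

View pics/s2.png

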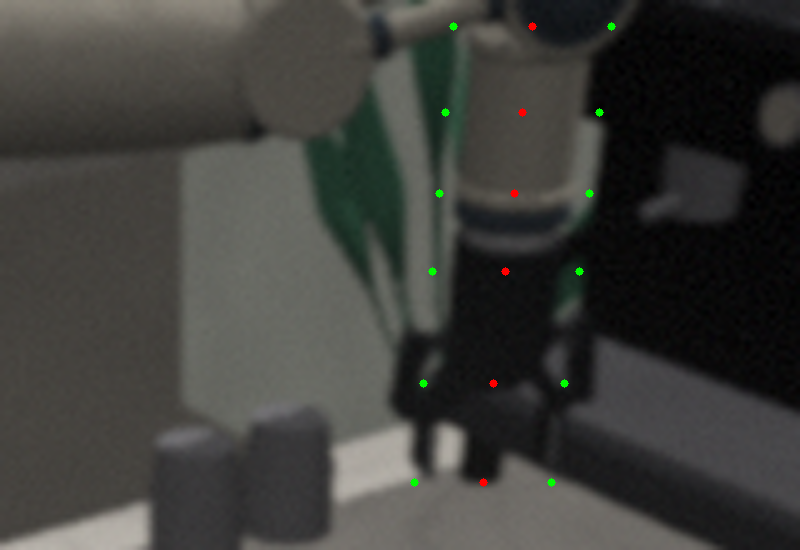

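Emit:
send_rows(
  commands=[
    [[0,-0.03,0.022,-0.005,0],[0,-0.06,0.044,-0.01,0],[0,-0.09,0.066,-0.02,0],[0,-0.12,0.088,-0.03,0],[0,-0.15,0.11,-0.04,0],[0,-0.18,0.132,-0.04,0],[0,-0.21,0.155,-0.04,0],[0,-0.24,0.178,-0.04,0],[0,-0.265,0.195,-0.04,0],[0,-0.295,0.22,-0.04,0],[0,-0.33,0.245,-0.04,0],[0,-0.36,0.265,-0.04,-2],[0,-0.395,0.29,-0.04,-4],[0,-0.425,0.315,-0.04,-6],[0,-0.46,0.34,-0.04,-8],[0,-0.49,0.365,-0.04,-8],[0,-0.525,0.385,-0.04,-8],[0,-0.555,0.41,-0.04,-8],[0,-0.555,0.41,-0.04,-8]],
  ],
  squeeze=20,
)

```text
time_s: 2.05
tcp_pos: [0.4004, -0.1035, 0.2699]
ee_rot: [-0.0, 0.78, 0.625, -0.002]
ft_force: [-1.0, -0.0, 0.9]
width: -0.001
```

Emit:
send_rows(
  commands=[
    [[0,0.01,0.035,0,0],[0,0.02,0.07,0,0],[0,0.03,0.1,0,0],[0,0.04,0.135,0,0],[0,0.05,0.163,0,0],[0,0.05,0.163,0,0]],
  ],
)

```text
time_s: 2.65
tcp_pos: [0.5723, -0.0888, 0.2664]
ee_rot: [-0.002, 0.78, 0.626, -0.003]
ft_force: [-1.1, 0.1, -0.4]
width: -0.001
```

```bash
python3 - <<'E'
from cell import *
import cv2,numpy as np
s=sense();print(s["time_s"],s["tcp_pos"],s["ee_rot"],s["ft_force"],s["joint_pos"])
np.savez("pose1.npz",p=s["tcp_pos"],q=s["ee_rot"])
for n in ("scene","wrist","top"):
    im=get_image(n);cv2.imwrite(f"pics/{n}1.png",im["frame"])
    np.savez(f"{n}1.npz",**{k:np.array(v) for k,v in im.items()})
E
```

```text
2.65 [ 0.57228382 -0.08882581  0.26643392] [-0.00195224  0.77968743  0.62615978 -0.00276137] [-1.05974025  0.14649173 -0.39159755] [-0.2116519   0.05078456  1.21052405 -0.00191775  1.88679682 -1.56548739]
```

View pics/wrist1.png

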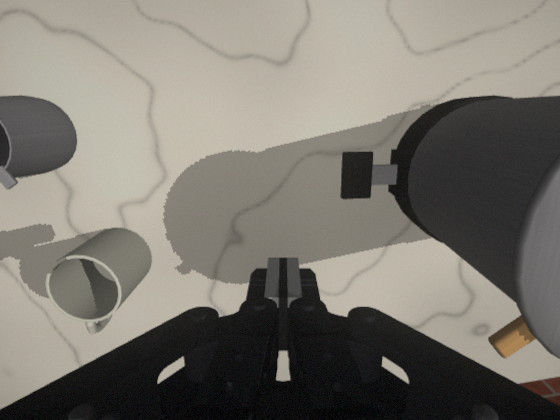

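View pics/scene1.png

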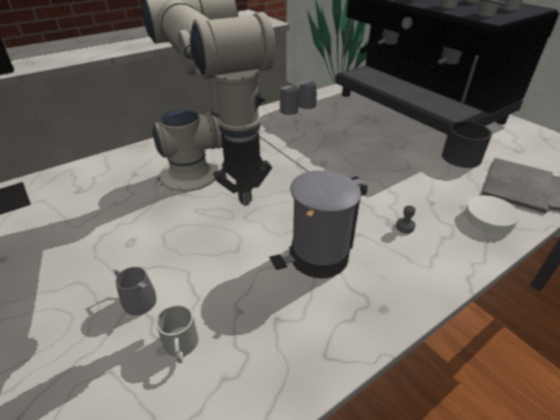

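View pics/top1.png

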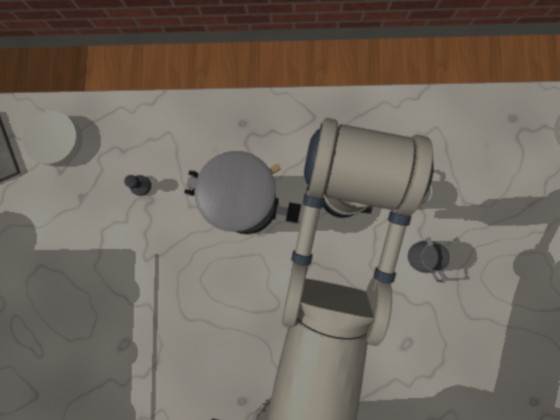

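```bash
python3 - <<'E'
from h import *
T=np.load("top1.npz");S=np.load("scene1.npz")
p=np.array([.5723,-.0888,.2664])
a=-.2117; lat=np.array([-np.sin(a),np.cos(a),0])
for d,n,(x0,y0,x1,y1),k in((S,"s3",(140,0,300,215),4),(T,"t3",(280,100,450,330),3)):
    o=cv2.resize(d["frame"][y0:y1,x0:x1],None,fx=k,fy=k,interpolation=cv2.INTER_CUBIC)
    for z in (0,.1,.2,.25,.3,.35):
        for s in(-.1,-.075,-.05,0,.05,.075,.1):
            q=(proj(d,p+[0,0,z]+lat*s)-[x0,y0])*k
            cv2.circle(o,tuple(map(int,q)),3,(0,0,255) if s==0 else (0,255,0) if s>0 else (255,0,0),-1)
        q=(proj(d,p+[0,0,z])-[x0,y0])*k
        cv2.putText(o,str(z),(int(q[0])+4,int(q[1])),0,.4,(0,255,255),1)
    cv2.imwrite(f"pics/{n}.png",o[:,:])
    print(o.shape)
E
```

```text
(860, 640, 3)
(690, 510, 3)
```

```bash
python3 -c "
import cv2
for n in('s3','t3'):
  o=cv2.imread(f'pics/{n}.png');f=min(800/o.shape[1],600/o.shape[0],1);cv2.imwrite(f'pics/{n}b.png',cv2.resize(o,None,fx=f,fy=f))"
```

```text
(no output)
```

View pics/s3b.png

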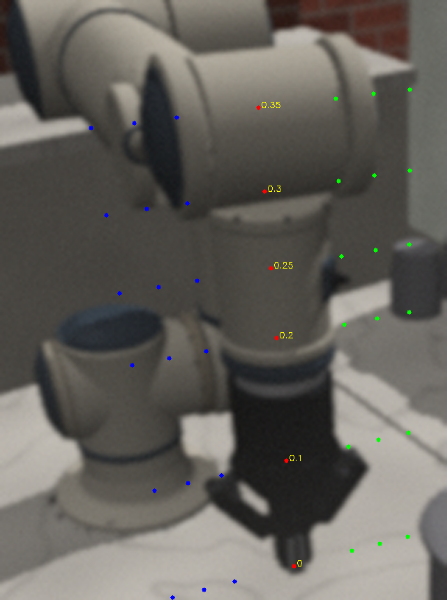

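View pics/t3b.png

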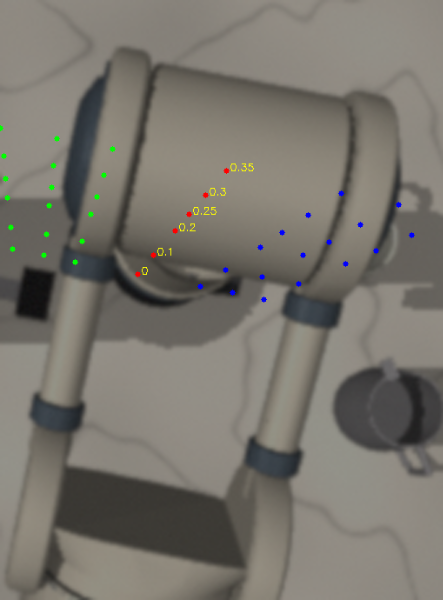

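```bash
python3 - <<'E'
from h import *
from scipy.spatial.transform import Rotation as Ro
W=np.load("wrist1.npz");P=np.load("pose1.npz")
q=P["q"];R=Ro.from_quat([q[1],q[2],q[3],q[0]]).as_matrix();p=P["p"]
g=W["frame"][140:210,325:380].max(2)
n,l,st,c=cv2.connectedComponentsWithStats((g<30).astype(np.uint8))
for i in range(1,n):
    if st[i,4]>50:print(st[i],c[i]+[325,140])
M=W["tool_from_camera"];A=R@M[:3,:3];o=R@M[:3,3]+p
for uv in((357,175),):
    v=A@np.linalg.inv(W["mtx"])@[*uv,1];pad=o+v*(.04-o[2])/v[2];print(pad)
print(np.round(R,3))
u=np.array([.2058,.9786,0])
for pp in(pad,np.array([.583,-.011,.04])):
    t=pp-u*(37);t=pp+u*.003*-1-u*.037;print("target",t,"tool delta",R.T@(t-p))
E
```

```text
[ 0.58359301 -0.00946189  0.04      ]
[[ 0.216  0.976 -0.007]
 [ 0.976 -0.216 -0.   ]
 [-0.002 -0.007 -1.   ]]
target [ 0.57536101 -0.04860589  0.04      ] tool delta [ 0.04035747 -0.00420412  0.22639132]
target [ 0.574768 -0.050144  0.04    ] tool delta [ 0.03872762 -0.00445116  0.22639596]
```

Emit:
send_rows(
  commands=[
    [[0.06,0.02,-0.002,0,0],[0.06,0.04,-0.004,0,0],[0.06,0.04,-0.004,0.02,0],[0.06,0.04,-0.004,0.045,0],[0.06,0.04,-0.004,0.07,0],[0.06,0.04,-0.004,0.095,0],[0.06,0.04,-0.004,0.12,0],[0.06,0.04,-0.004,0.145,0],[0.06,0.04,-0.004,0.165,0],[0.06,0.04,-0.004,0.185,0],[0.06,0.04,-0.004,0.2,0],[0.06,0.04,-0.004,0.2,0],[0.06,0.04,-0.004,0.2,0]],
  ],
  squeeze=60,
)

```text
time_s: 4.1
tcp_pos: [0.5737, -0.0503, 0.0703]
ee_rot: [-0.0, 0.78, 0.626, -0.002]
ft_force: [0.1, -0.2, 0.4]
width: 0.705
```

```bash
python3 - <<'E'
from cell import *
import cv2,numpy as np
s=sense();print(s["time_s"],s["tcp_pos"],s["ee_rot"],s["ft_force"],s["width"])
for n in ("scene","wrist"):
    im=get_image(n);f=im["frame"]
    if n=="scene":f=cv2.resize(f[60:290,200:400],None,fx=2.5,fy=2.5)
    cv2.imwrite(f"pics/{n}2.png",f)
E
```

```text
4.1 [ 0.57371952 -0.0503413   0.07026645] [-4.56884913e-05  7.80220739e-01  6.25501993e-01 -1.68900447e-03] [ 0.08653015 -0.23278035  0.36344862] 0.7054951794124267
```

View pics/wrist2.png

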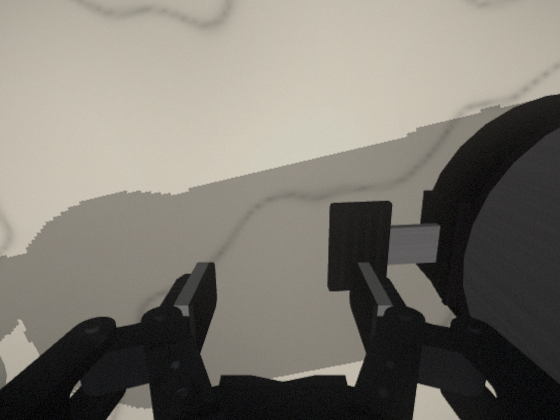

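View pics/scene2.png

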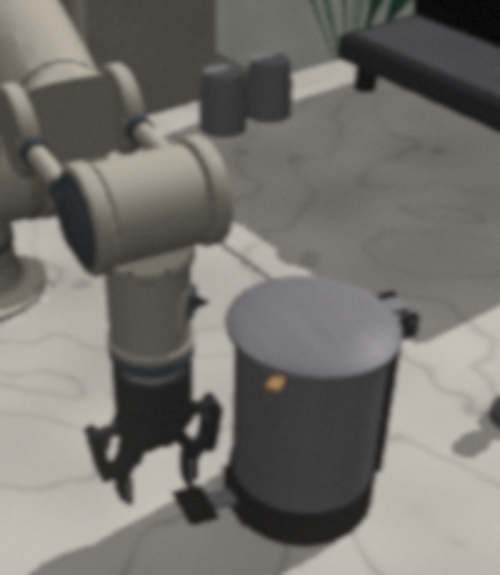

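Emit:
send_rows(
  commands=[
    [[0.06,0,0,0.006,0],[0.06,0,0,0.012,0],[0.06,0,0,0.018,0],[0.06,0,0,0.024,0],[0.06,0,0,0.027,0],[0.06,0,0,0.029,0],[0.06,0,0,0.031,0],[0.06,0,0,0.033,0],[0.06,0,0,0.035,0],[0.06,0,0,0.037,0],[0.06,0,0,0.039,0],[0.06,0,0,0.041,0],[0.06,0,0,0.042,0]],
  ],
)

```text
time_s: 5.5
tcp_pos: [0.5746, -0.051, 0.0301]
ee_rot: [0.001, 0.78, 0.625, -0.001]
ft_force: [-2.4, -2.2, 6.5]
width: 0.707
```

```bash
python3 - <<'E'
from cell import *
import cv2,numpy as np
s=sense();print(s["time_s"],s["tcp_pos"],s["ft_force"],s["width"])
im=get_image("scene");f=im["frame"]
f=cv2.resize(f[60:290,200:400],None,fx=2.5,fy=2.5)
cv2.imwrite(f"pics/scene3.png",f)
E
```

```text
5.5 [ 0.57458627 -0.05101004  0.03009218] [-2.41167172 -2.22935459  6.53351083] 0.70749458015946
```

View pics/scene3.png

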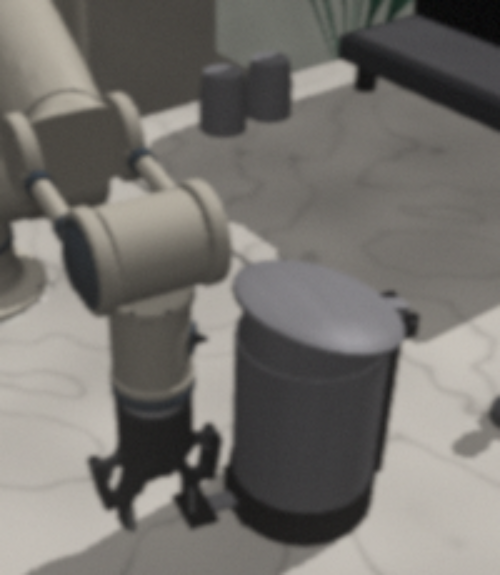

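Emit:
send_rows(
  commands=[
    [[0.06,0,0,0.002,0],[0.06,0,0,0.003,0],[0.06,0,0,0.004,0],[0.06,0,0,0.005,0],[0.06,0,0,0.006,0],[0.06,0,0,0.007,0],[0.06,0,0,0.008,0],[0.06,0,0,0.009,0],[0.06,0,0,0.01,0],[0.06,0,0,0.011,0],[0.06,0,0,0.012,0],[0.06,0,0,0.013,0],[0.06,0,0,0.014,0],[0.06,0,0,0.015,0]],
  ],
)

```text
time_s: 6.95
tcp_pos: [0.5747, -0.0512, 0.0148]
ee_rot: [0.001, 0.78, 0.625, -0.001]
ft_force: [-2.0, -3.2, 3.4]
width: 0.701
```

```bash
python3 - <<'E'
from cell import *
import cv2,numpy as np
s=sense();print(s["time_s"],s["tcp_pos"],s["ft_force"],s["width"])
im=get_image("scene");f=im["frame"]
f=cv2.resize(f[60:290,200:400],None,fx=2.5,fy=2.5)
cv2.imwrite(f"pics/scene4.png",f)
E
```

```text
6.95 [ 0.57466089 -0.0511886   0.01479605] [-1.96222786 -3.18997248  3.39543268] 0.7014438569276065
```

View pics/scene4.png

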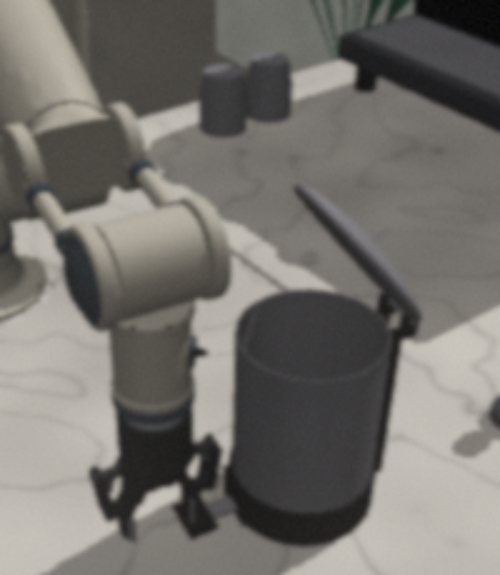

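Emit:
send_rows(
  commands=[
    [[0.06,0,0,0.001,0],[0.06,0,0,0.002,0],[0.06,0,0,0.003,0],[0.06,0,0,0.004,0],[0.06,0,0,0.004,0],[0.06,0,0,0.004,0]],
  ],
)

```text
time_s: 7.6
tcp_pos: [0.5747, -0.0509, 0.0104]
ee_rot: [0.001, 0.78, 0.625, -0.001]
ft_force: [-0.6, -0.3, 2.5]
width: 0.696
```

```bash
python3 - <<'E'
from cell import *
import cv2,numpy as np
s=sense();print(s["time_s"],s["tcp_pos"],s["ft_force"],s["width"])
im=get_image("scene");f=im["frame"];np.savez("scene5.npz",**{k:np.array(v) for k,v in im.items()})
f=cv2.resize(f[110:230,280:380],None,fx=5,fy=5)
cv2.imwrite(f"pics/scene5.png",f)
f=get_image("top")["frame"];cv2.imwrite("pics/top5.png",cv2.resize(f[100:300,130:430],None,fx=2.5,fy=2.5))
E
```

```text
7.6 [ 0.57469351 -0.05085761  0.01043267] [-0.62372393 -0.26612457  2.45803656] 0.6960866268872546
```

View pics/scene5.png

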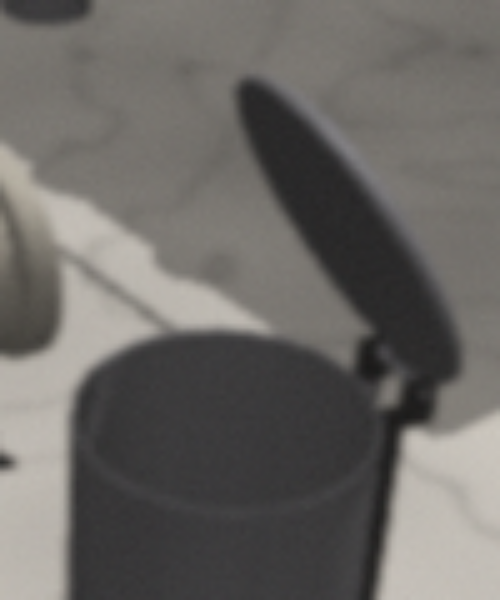

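View pics/top5.png

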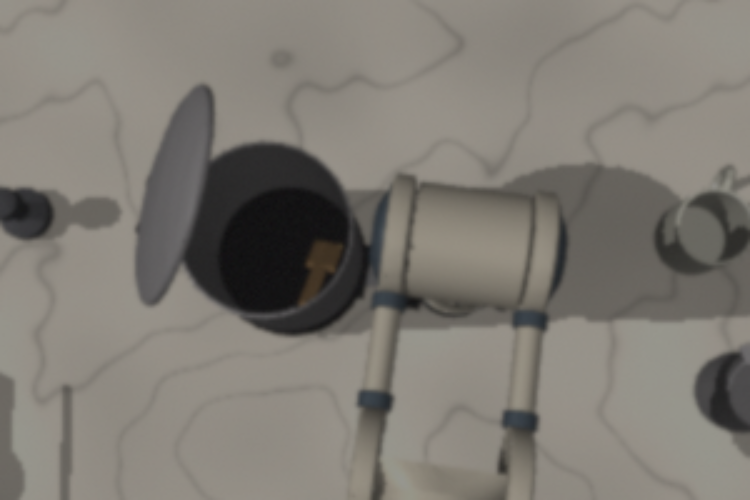

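The paddle is inside the bin, visible at about (320,265) in the top crop, and the lid is open. I'll press to the stop and hold.

Emit:
send_rows(
  commands=[
    [[0.06,0,0,0.001,0],[0.06,0,0,0.002,0],[0.06,0,0,0.003,0],[0.06,0,0,0.003,0],[0.06,0,0,0.003,0],[0.06,0,0,0.003,0],[0.06,0,0,0.003,0],[0.06,0,0,0.003,0]],
  ],
)

```text
time_s: 8.5
tcp_pos: [0.5747, -0.0507, 0.0076]
ee_rot: [0.001, 0.78, 0.626, -0.001]
ft_force: [0.2, 0.6, 1.0]
width: 0.701
```

```bash
python3 - <<'E'
from cell import *
from h import *
s=sense();print(s["time_s"],s["tcp_pos"],s["ft_force"],s["width"])
im=get_image("scene");f=im["frame"]
o=cv2.resize(f[110:230,280:380],None,fx=5,fy=5)
u=np.array([.2058,.9786,0]);h=np.array([.609,.116,.23])+.1*u
for th in(.9,1,1.1,1.25):
    X=h-.188*np.cos(th)*u+[0,0,.188*np.sin(th)]
    q=(proj(im,X)-[280,110])*5;print(th,q);cv2.circle(o,tuple(map(int,q)),3,(0,0,255),-1)
cv2.imwrite(f"pics/scene6.png",o)
E
```

```text
8.5 [ 0.57471507 -0.05074571  0.007557  ] [0.21544917 0.55851991 0.98466684] 0.701334707845999
0.9 [211.32273488 154.66737891]
1 [243.15477146 126.04695883]
1.1 [276.83535238 100.06800119]
1.25 [329.75102193  66.88329556]
```

View pics/scene6.png

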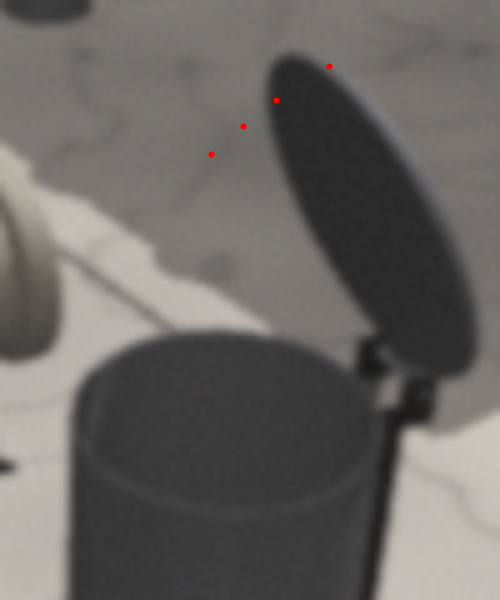

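Emit:
send_rows(
  commands=[
    [[0.06,0,0,0.001,0],[0.06,0,0,0.002,0],[0.06,0,0,0.003,0],[0.06,0,0,0.003,0],[0.06,0,0,0.003,0],[0.06,0,0,0.003,0],[0.06,0,0,0.003,0]],
  ],
)

```text
time_s: 9.25
tcp_pos: [0.575, -0.0507, 0.0067]
ee_rot: [0.001, 0.78, 0.626, -0.0]
ft_force: [-4.4, 1.2, 12.3]
width: 0.701
```

Emit:
send_rows(
  commands=[
    [[0.06,0,0,0.002,0],[0.06,0,0,0.002,0],[0.06,0,0,0.001,0],[0.06,0,0,0,0],[0.06,0,0,-0.001,0],[0.06,0,0,-0.002,0],[0.06,0,0,-0.003,0],[0.06,0,0,-0.004,0],[0.06,0,0,-0.005,0],[0.06,0,0,-0.006,0],[0.06,0,0,-0.007,0],[0.06,0,0,-0.008,0],[0.06,0,0,-0.009,0],[0.06,0,0,-0.01,0],[0.06,0,0,-0.011,0],[0.06,0,0,-0.012,0],[0.06,0,0,-0.013,0],[0.06,0,0,-0.014,0],[0.06,0,0,-0.015,0],[0.06,0,0,-0.016,0]],
  ],
)

```text
time_s: 11.25
tcp_pos: [0.5751, -0.0507, 0.023]
ee_rot: [0.001, 0.78, 0.626, -0.0]
ft_force: [-1.0, -3.4, 5.2]
width: 0.705
```

```bash
python3 - <<'E'
from cell import *
import cv2,numpy as np
s=sense();print(s["time_s"],s["tcp_pos"],s["ft_force"],s["width"])
f=get_image("scene")["frame"]
cv2.imwrite(f"pics/scene7.png",cv2.resize(f[60:290,200:400],None,fx=2.5,fy=2.5))
E
```

```text
11.25 [ 0.57510054 -0.05074283  0.02299427] [-0.95902399 -3.36930371  5.22794443] 0.7046048063898992
```

View pics/scene7.png

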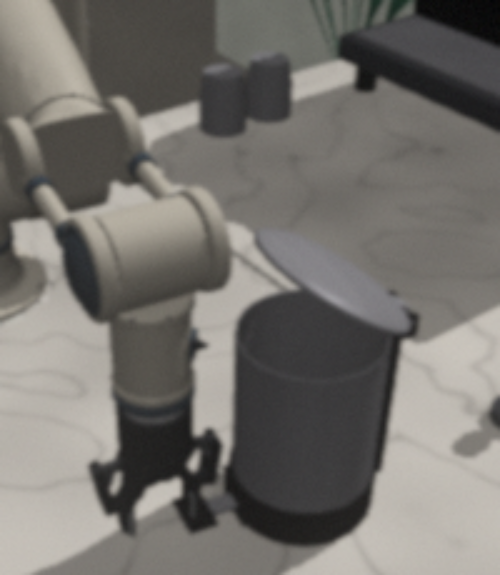

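Emit:
send_rows(
  commands=[
    [[0.06,0,0,0.001,0],[0.06,0,0,0,0],[0.06,0,0,-0.001,0],[0.06,0,0,-0.0015,0],[0.06,0,0,-0.002,0],[0.06,0,0,-0.003,0],[0.06,0,0,-0.0035,0],[0.06,0,0,-0.004,0],[0.06,0,0,-0.005,0],[0.06,0,0,-0.0055,0],[0.06,0,0,-0.006,0],[0.06,0,0,-0.007,0],[0.06,0,0,-0.0075,0],[0.06,0,0,-0.008,0],[0.06,0,0,-0.009,0],[0.06,0,0,-0.0095,0],[0.06,0,0,-0.01,0],[0.06,0,0,-0.0105,0],[0.06,0,0,-0.011,0]],
  ],
)

```text
time_s: 13.2
tcp_pos: [0.5754, -0.0499, 0.0345]
ee_rot: [0.001, 0.78, 0.626, 0.0]
ft_force: [-0.6, 1.7, 5.1]
width: 0.699
```

```bash
python3 - <<'E'
from cell import *
import cv2,numpy as np
s=sense();print(s["time_s"],s["tcp_pos"],s["ft_force"],s["width"])
f=get_image("scene")["frame"]
cv2.imwrite(f"pics/scene8.png",cv2.resize(f[60:290,200:400],None,fx=2.5,fy=2.5))
E
```

```text
13.2 [ 0.57539226 -0.04985453  0.03453528] [-0.61128463  1.72093988  5.10766164] 0.6992644390490905
```

View pics/scene8.png

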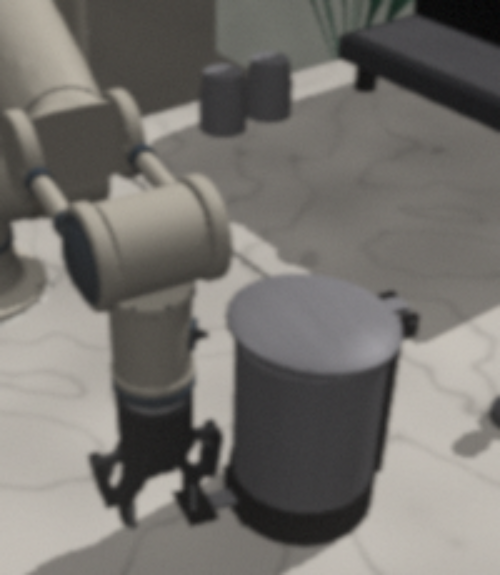

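Nearly shut, and the pad still pushes back. I'll keep easing up slowly.

Emit:
send_rows(
  commands=[
    [[0.06,0,0,0.001,0],[0.06,0,0,0.0005,0],[0.06,0,0,0,0],[0.06,0,0,-0.0005,0],[0.06,0,0,-0.001,0],[0.06,0,0,-0.0015,0],[0.06,0,0,-0.002,0],[0.06,0,0,-0.0025,0],[0.06,0,0,-0.003,0],[0.06,0,0,-0.0035,0],[0.06,0,0,-0.004,0],[0.06,0,0,-0.0045,0],[0.06,0,0,-0.005,0],[0.06,0,0,-0.0055,0],[0.06,0,0,-0.006,0],[0.06,0,0,-0.007,0],[0.06,0,0,-0.008,0],[0.06,0,0,-0.01,0],[0.06,0,0,-0.012,0],[0.06,0,0,-0.012,0]],
  ],
)

```text
time_s: 15.25
tcp_pos: [0.5756, -0.0499, 0.0471]
ee_rot: [0.001, 0.78, 0.626, 0.001]
ft_force: [0.4, -0.3, 0.4]
width: 0.701
```

```bash
python3 - <<'E'
from cell import *
import cv2,numpy as np
s=sense();print(s["time_s"],s["tcp_pos"],s["ft_force"],s["width"])
f=get_image("scene")["frame"]
cv2.imwrite(f"pics/scene9.png",cv2.resize(f[60:290,200:400],None,fx=2.5,fy=2.5))
E
```

```text
15.25 [ 0.57562839 -0.04985443  0.04714153] [ 0.41748231 -0.32622391  0.36530773] 0.7009180688829107
```

View pics/scene9.png

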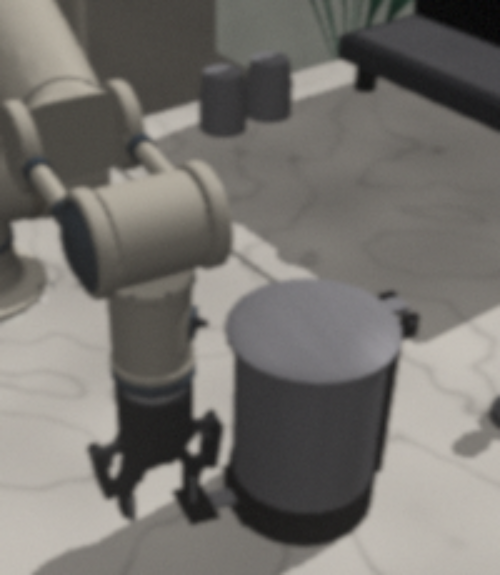

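Emit:
send_rows(
  commands=[
    [[0.06,0,0,-0.015,0],[0.06,0,0,-0.03,0],[0.06,-0.015,0,-0.05,0],[0.06,-0.03,0,-0.07,0],[0.06,-0.05,0,-0.09,0],[0.06,-0.05,0,-0.1,0],[0.06,-0.05,0,-0.1,0],[0.06,-0.05,0,-0.1,0]],
  ],
)

```text
time_s: 16.1
tcp_pos: [0.5646, -0.0979, 0.1472]
ee_rot: [0.001, 0.78, 0.626, 0.001]
ft_force: [-0.2, 0.1, 0.0]
width: 0.704
```

```bash
python3 - <<'E'
from cell import *
from h import *
s=sense();print(s["time_s"],s["tcp_pos"],s["ft_force"])
im=get_image("scene");f=im["frame"];cv2.imwrite("pics/scene10.png",f)
S0=np.load("scene0.npz")["frame"]
for n,(x0,y0,x1,y1) in dict(jug=(110,262,160,318),mug=(155,305,202,362),tamper=(390,200,422,236)).items():
    a=S0[y0:y1,x0:x1].astype(int);b=f[y0:y1,x0:x1].astype(int);print(n,abs(a-b).mean())
u=np.array([.2058,.9786,0]);h=np.array([.609,.116,.23])+.1*u
print([proj(im,h-.188*np.cos(t)*u+[0,0,.188*np.sin(t)]) for t in(0,.05)])
o=np.hstack([cv2.resize(x[165:280,285:375],None,fx=4,fy=4) for x in(S0,f)]);cv2.imwrite("pics/cmp.png",o)
E
```

```text
16.1 [ 0.56461579 -0.09793315  0.14715152] [-0.22354138  0.11435892  0.01038363]
jug 3.390833333333333
mug 6.224461863879557
tamper 4.0092592592592595
[array([292.42338341, 200.88209675]), array([292.56961103, 197.76971775])]
```

View pics/scene10.png

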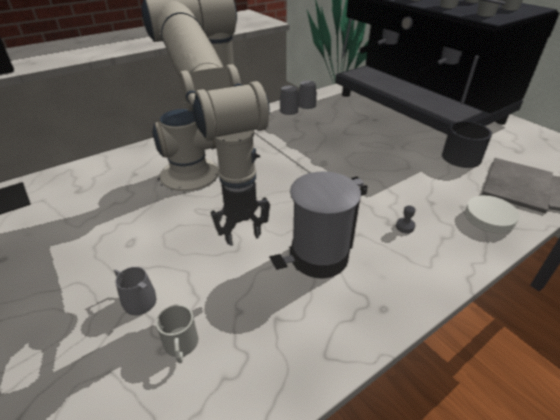

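View pics/cmp.png

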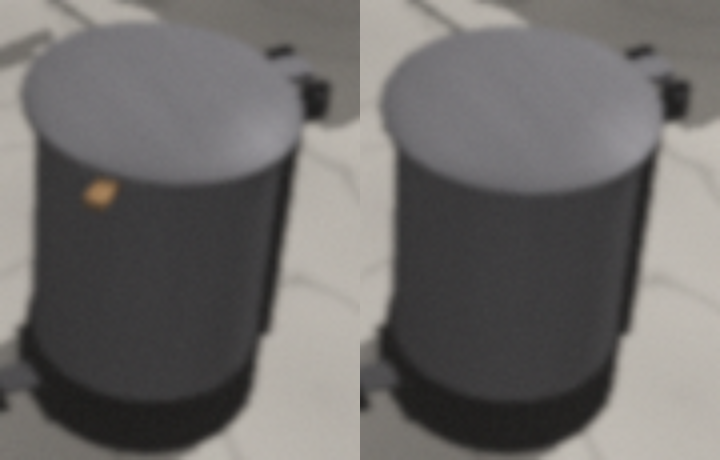

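The lid sits about 2.5 px lower at its front edge than at the start, which matches shut. The paddle is no longer on the rim, and the jug, mug and tamper look unmoved. The robot is clear, so I'm handing in the job.

```bash
python3 -c "
from cell import *
print(job_done())"
```

```text
the job is handed in; nothing more can be done
None
```

I pressed the pedal down to its stop with one fingertip of the half-open gripper, and the lid swung wide open. The top view then showed the paddle lying inside the bin. I eased the pedal up at about 5–10 mm/s, so the lid came down slowly, and backed the arm off. The job was handed in at about 16 s.

**What the last checks showed:**
- **Pedal at its stop:** the force reached 12 N. Just before that, with the lid already wide open, it read only about 1 N, so I pressed on to the stop and held it there for about 0.5 s.
- **Lid open:** I judged the angle from the picture only, at roughly 1.1–1.2 rad, shortly before the pedal reached its stop.
- **Lid shut:** its front edge sits about 2.5 px lower than at the start. I expected about 3 px for fully shut, and no paddle shows at the rim.
- **Robot clear:** the force reading is about 0 N, with the fingers about 0.1 m above the pedal.
- **Bystanders:** the jug, mug and tamper look unmoved. The mug's image patch differed slightly more than the others, probably from lighting and shadow, but I did not measure it further.

No check failed, and the hand-in gave no verdict.

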